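Nest the domed lids upside down on the pine shelf

TASK

Put the set of three domed plastic lids away as one stack: they already lie upside down, so set the medium yellow lid inside the large blue one, and the small green lid inside the yellow one, each level on the bottom of the next and let go. Set the lids down rather than dropping them in, and do not shift or tip the glass jar.

Things in the scene. Friction and masses are not known exactly. Their poses are not given: they have to be found in the camera images.
- lid_large: Large shallow blue plastic domed lid, loose, upside down (hollow up) in the far row; the stack is built in it. Origin: centre of its underside (flat crown, on the shelf); z up out of the hollow. Round, 26 mm high. Thick rim ring 160 mm outside, 144 mm inside diameter, 16 to 26 mm high. Flat inner bottom about 100 mm across, 4 mm above the origin. 170 g.
- lid_medium: Medium yellow domed lid, upside down in the near row. Origin: centre of its underside; z up out of the hollow. Round, 40 mm high, 100 g. Upright rim ring 112 mm outside, 96 mm inside (8 mm thick), 26 to 40 mm high: pinch it at one place, 52 mm from the axis. Flat inner bottom 66 mm across, 4 mm above the origin. Resting in the blue lid: origin 4 mm above blue's, rim 18 mm above blue's.
- lid_small: Small deep green domed lid, upside down in the near row. Origin: centre of its underside (flat, 32 mm across); z up out of the hollow. Round, 54 mm high, 50 g. Upright rim ring 64 mm outside diameter, 5 mm thick, 34 to 54 mm high: can be gripped across from above. Resting in the yellow lid: origin 4 mm above yellow's, rim 18 mm above yellow's.
- jar: Bystander in the far row: glass jar with steel twist cap, 76 mm diameter, 105 mm tall, the tallest loose thing. Origin: centre of its underside, z up. Also there, not listed: a steel bowl (140 mm across, 55 high, not a lid) in the far row and a flat red pot holder ring (100 mm across, 10 high) in the near row. All things start at least 35 mm apart.

How it is judged:
At the end, for the whole second after the job is handed in: The blue lid lies hollow side up on the shelf, the yellow lid sits inside it on its bottom (axes within 20 mm, height within 5 mm of resting) and the green lid sits likewise inside the yellow one; all three are hollow side up, level within 10 degrees, released and at rest (horizontal distance between lid_medium and lid_large below 0.02 m and z of lid_medium in the frame of lid_large between 0.001 and 0.009 m and horizontal distance between lid_small and lid_medium below 0.02 m and z of lid_small in the frame of lid_medium between 0.001 and 0.009 m and angle between each of lid_large, lid_medium, lid_small's own z axis and vertical below 0.175 rad and height (world z) of lid_large below 0.01 m and linear speed of each of lid_large, lid_medium, lid_small below 0.02 m/s); the robot touches nothing.
It fails at once if the glass jar is shifted by more than 30 mm (distance of jar from where it was at the start of the episode above 0.03 m).
It fails at once if the glass jar is tipped by more than 20 degrees (angle between jar's own z axis and vertical above 0.35 rad).
It fails at once if the yellow lid is dropped or thrown (faster than 0.7 m/s with no finger on it, a fall of about 25 mm) (contact force between the fingers and lid_medium below 0.1 N and linear speed of lid_medium above 0.7 m/s).
It fails at once if the green lid is dropped or thrown (faster than 0.7 m/s with no finger on it, a fall of about 25 mm) (contact force between the fingers and lid_small below 0.1 N and linear speed of lid_small above 0.7 m/s).
It also fails if it takes over 64 s, if anything falls off the work surface, if the arm or the gripper's body presses on something with over 40 N, if the wrist force passes 120 N, or if a joint passes its speed limit or range.

ROBOT

A 7-joint arm with a two-finger parallel gripper is mounted at the origin on the work surface. World frame = base frame: x ahead of the robot, y to its left, z up, the work surface at z = 0. Lengths are in m, angles in rad, forces in N, time in s.
With the tool pointing down it reaches from about 0.4 to 0.85 m from the base axis. Payload 4.5 kg.
Tool frame: the origin (TCP) lies where the fingers leave the gripper's body, on its centre line; the fingertips stand 64 mm ahead of it and the grasp point (between the pads) lies 45 mm ahead of it; z points along the fingers, y is the direction in which the jaws open and shut (so a half turn about z gives the same grasp; the last joint's range is limited). The gripper opens to 88 mm and grips with 3 to 60 N. Pads are 18 mm wide; open, the fingers measure 123 mm over their backs; the gripper's body (75 mm by 187 mm) begins 45 mm behind the grasp point.
Start: joints at [0.034, 0.689, -0.195, 1.565, 0.157, 0.902, -0.215], TCP at [0.625, 0, 0.303] pointing down, gripper open.
Joint ranges: [-3.01, 3.01], [-0.46, 2.08], [-1.47, 1.51], [0.13, 2.56], [-1, 4.14], [0.04, 2.09], [-2.66, 2.66]. Speed limits (rad/s): [2.57, 2.57, 3.14, 3.14, 3.14, 3.14, 3.14].

INTERFACE

Orientations are given as a unit quaternion [x, y, z, w].
In Python, from plant import monitor, snapshot, workorder, finder gives the robot as it stands.
- The arm moves only by the tool carry_out, never from a script. Its argument "motion" is one flat list of numbers, 6 for each row, row after row: the shift along the tool's x, y, z in cm, then the turn, a rotation vector about the tool's x, y, z in rad. In form: [x, y, z, rx, ry, rz, x, y, z, rx, ry, rz, ...]. A call has 1 to 8 rows; each row shifts and turns the commanded pose from where the row before left it, along the tool's axes as they then stand; what a row does not reach is not made up. A row lasts 1/8 s, in which the tool goes at most 62.5 mm and 10.7 degrees, less where a joint would pass 70% of its speed; a pose out of reach is approached as far as the arm can. A call with a gripper value outside its range is refused whole. "hand" is the finger opening in cm, from 0 to 8.81, set as the call begins (left out, the last holds). The fingers move at their own pace and stop on an object; "grip_force" is the grip in N (left out, the last holds). Time passes only in rows, so rows that do not move let the fingers close. It gives the time, the measured TCP pose, the force and the opening at its end, in the units of the state.
- monitor.get_state(): the state, without advancing time (a new reading comes with each control period).
- snapshot(name): name is "scene" or "side" or "wrist"; returns a dict with "frame" (420x560x3 uint8, red, green, blue), "range_z" (420x560 float32, m along the optical axis (not along the pixel's ray), 0 where there is no reading), "fx", "fy", "cx", "cy" (pixels), "rvec" (rotation vector, rad) and "tvec" (3), from world to camera coordinates, as OpenCV has them; the wrist camera has in their place "hand_eye" (4x4, takes a point from camera to tool coordinates, whose origin is the TCP and whose axes are the flange's). Camera axes: x right, y down, z forward; pixel columns grow to the right and rows downward; lengths in m; the calibration is good to about 2 mm. The wrist camera is an equidistant fisheye: a pixel r from the principal point sees the ray r / f radians off the axis. A picture is of the moment at which its call begins: read the wrist's pose just before it.
- workorder.finish_job(): hands the job in, once; it reports no verdict.
Trained networks look in a picture, given as the dict that the camera call returned (one of the last four; its "shot" number tells which), for a name from the list of things; names that differ only in an ending like _2 or _b are one class to them, and where a whole thing is asked for, a point or a joint stands for the part that bears it (a point fixed in the world has none). Each returns a list of dicts, best first, with "p" (0 to 1); they miss things now and then, are a little off and sometimes report something else, mostly with a low value. They report only what shows in the picture. A call takes as long as a camera call.
- finder.masks_of(picture, thing): "pixels" (420x560 bool, what is visible of it) and "extent" ([left, top, right, bottom] in pixels, round what is visible of it).
The state is a dict: "clock": time; "q": joint angles; "qd": joint speeds; "joint_torque": joint torques, N m; "tool_pos": TCP position; "eef_rot": TCP orientation; "contact_force": force on the tool from outside, world axes, zero at the start; "moment": the same for the moment, N m; "opening": opening from 0.0 (shut) to 1.0 (fully open).
Only numpy, scipy, OpenCV 4.12 (cv2) and the standard library are available. Lean on these libraries where they do the work, as an engineer would, in place of code of your own. Each camera call takes 0.05 s, during which the arm holds its last target. There are 200 camera calls.

## Working session

There is one attempt and no reset: what is moved stays moved. The work goes in short steps, Python scripts to look and compute and a tool call to move; the robot and the scene stay as the last step left them, time stands still between calls to the robot, and variables do not carry over. Pictures are saved under pics/ and viewed, about 8 in all and at most 12, crops included, and the job is handed in when it is done.

Besides the shell and the picture viewer there is one more tool, called after "Request:" as name(argument=value, ...), one argument or row to a line, values as JSON. carry_out: Moves the arm, as the interface text tells. Its arguments: {"type":"object","properties":{"motion":{"type":"array"},"hand":{"type":"number"},"grip_force":{"type":"number"}},"required":["motion"]}

```bash
mkdir -p pics
cat > h.py <<'E'
import numpy as np, cv2
from scipy.spatial.transform import Rotation as R
from plant import monitor, snapshot, workorder, finder
def world(p,mask=None):
    z=p['range_z']; v,u=np.nonzero((z>0)&(mask if mask is not None else True))
    d=z[v,u]; c=np.c_[(u-p['cx'])/p['fx']*d,(v-p['cy'])/p['fy']*d,d]
    Rm=cv2.Rodrigues(np.array(p['rvec'],float))[0]
    return (c-np.array(p['tvec']).ravel())@Rm
def circ(P):
    A=np.c_[2*P[:,:2],np.ones(len(P))]; s=np.linalg.lstsq(A,(P[:,:2]**2).sum(1),rcond=None)[0]
    return s[:2],np.sqrt(s[2]+s[0]**2+s[1]**2)
H=dict(lid_large=.026,lid_medium=.040,lid_small=.054,jar=.105)
def locate(name,things=H):
    p=snapshot(name)
    for t in things:
        for m in finder.masks_of(p,t)[:2]:
            W=world(p,m['pixels']); top=np.percentile(W[:,2],98)
            Q=W[W[:,2]>top-.006]; c,r=circ(Q)
            for _ in range(3):
                e=abs(np.hypot(*(Q[:,:2]-c).T)-r); Q=Q[e<max(.006,2*np.median(e))]; c,r=circ(Q)
            print(name,t,round(m['p'],2),m['extent'],'top',top.round(4),'c',c.round(4),'r',r.round(4),len(Q))
    return p
E
python3 - <<'E'
from h import *
print(monitor.get_state())
a=locate('scene');b=locate('side')
cv2.imwrite('pics/a.png',cv2.cvtColor(a['frame'],4)); cv2.imwrite('pics/b.png',cv2.cvtColor(b['frame'],4))
E
```

```text
{'clock': 0.0, 'q': array([ 0.03377957,  0.69003156, -0.19450654,  1.56631918,  0.15731172,
        0.90250778, -0.21509491]), 'qd': array([ 3.99259048e-04,  1.44535790e-04, -4.60026637e-05, -1.65553513e-03,
        9.83991504e-05, -6.57544452e-05, -5.51302487e-05]), 'joint_torque': array([ 3.38560185e-04, -5.27571630e+01, -1.26686912e+00, -1.53434461e+01,
       -5.26333472e-02,  6.56995355e-03,  1.65937727e-04]), 'tool_pos': array([ 6.24490927e-01, -3.46999196e-05,  3.01886675e-01]), 'eef_rot': array([ 7.07068145e-01,  7.07144795e-01, -7.11583755e-04, -6.08971745e-04]), 'contact_force': array([ 0.62816252,  0.24398736, -0.62009284]), 'moment': array([ 0.00569032, -0.04819375,  0.030232  ]), 'opening': 0.9990888239753852}
scene lid_large 0.97 [262.1, 298.9, 348.5, 376.5] top 0.0287 c [0.6241 0.2563] r 0.0755 978
scene lid_medium 0.73 [287.4, 165.6, 335.3, 212.5] top 0.0436 c [ 0.4255 -0.0159] r 0.0516 414
scene lid_small 0.73 [264.3, 103.0, 284.0, 119.2] top 0.057 c [ 0.386  -0.2584] r 0.0279 56
scene jar 0.74 [156.6, 126.8, 195.0, 177.3] top 0.1097 c [ 0.6393 -0.2659] r 0.0231 294
side lid_large 0.78 [240.4, 145.9, 303.4, 178.2] top 0.0287 c [0.6236 0.2528] r 0.0756 430
side lid_medium 0.62 [231.9, 216.7, 288.5, 259.3] top 0.0426 c [ 0.425  -0.0196] r 0.0517 550
side lid_small 0.6 [295.9, 293.4, 337.9, 335.9] top 0.0562 c [ 0.3874 -0.261 ] r 0.0292 380
side jar 0.61 [412.1, 217.7, 455.8, 290.9] top 0.1075 c [ 0.6391 -0.2673] r 0.0273 497
```

View pics/a.png

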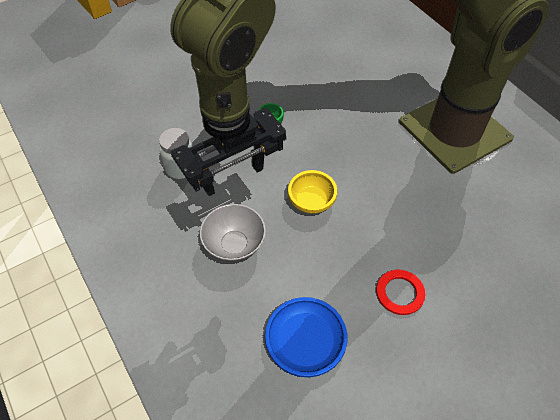

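The picture shows blue at about (305,337), yellow at (312,192), green at (271,112), partly behind the gripper, the jar at (175,150) and the bowl at (232,232). This agrees with the networks. I will pinch yellow on its +x side, with the fingertips just below the rim ring.

Request:
carry_out(
  motion=[-0.6,-3.7,3,0,0,0,-0.6,-3.7,3,0,0,0,-0.6,-3.7,3,0,0,0,0,-3.65,3,0,0,0,0,0,0,0,0,0,0,0,0,0,0,0],
  hand=4.0,
  grip_force=30,
)

```text
clock: 1.25
tool_pos: [0.4791, -0.0177, 0.1832]
eef_rot: [0.707, 0.707, 0.001, 0.001]
contact_force: [0.4, 1.2, -0.2]
opening: 0.454
```

Run:
```python
from h import *
s=monitor.get_state();print(s['tool_pos'],s['eef_rot'],s['opening'])
locate('scene');b=locate('side')
c=snapshot('wrist')
print(c['hand_eye'].round(3), c['fx'])
cv2.imwrite('pics/c.png',cv2.cvtColor(c['frame'],4))
```

```text
[ 0.4790697  -0.01772169  0.18317012] [0.70703972 0.7071727  0.00100523 0.00076963] 0.45363894909422997
scene lid_large 0.59 [265.7, 298.2, 345.8, 376.3] top 0.0283 c [0.6245 0.2564] r 0.0751 901
scene lid_medium 0.87 [287.3, 166.8, 334.9, 213.3] top 0.0439 c [ 0.4254 -0.016 ] r 0.0517 370
scene lid_small 0.93 [260.8, 104.0, 277.2, 130.3] top 0.0568 c [ 0.3872 -0.2582] r 0.0293 75
scene jar 0.56 [157.8, 131.9, 198.3, 179.1] top 0.1087 c [ 0.6401 -0.2638] r 0.0265 357
side lid_large 0.72 [253.7, 149.9, 291.3, 180.2] top 0.0285 c [0.5292 0.104 ] r 0.1105 60
side lid_medium 0.72 [231.1, 216.1, 289.3, 257.3] top 0.0425 c [ 0.4249 -0.0195] r 0.0519 544
side lid_small 0.62 [294.7, 291.8, 337.1, 336.6] top 0.0563 c [ 0.3874 -0.261 ] r 0.0292 388
side jar 0.61 [411.1, 220.0, 455.8, 290.2] top 0.1074 c [ 0.6383 -0.2684] r 0.0269 469
[[ 0.    -0.965 -0.262  0.068]
 [ 1.     0.     0.     0.001]
 [-0.    -0.262  0.965 -0.082]
 [ 0.     0.     0.     1.   ]] 325.19226210127806
```

View pics/c.png

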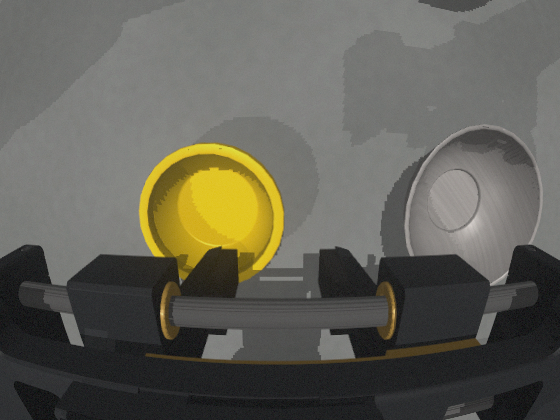

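The wrist view shows the yellow rim, centred at about (212,213), with its right edge near (275,213), between the finger gap (left finger x≈238, right finger x≈320). That fits the plan, so I will go down and close.

Request:
carry_out(
  motion=[0,-0.2,3.5,0,0,0,0,0,3,0,0,0,0,0,2,0,0,0,0,0,0.7,0,0,0,0,0,0,0,0,0,0,0,0,0,0,0],
)

```text
clock: 2.55
tool_pos: [0.4759, -0.018, 0.0914]
eef_rot: [0.707, 0.707, 0.001, 0.0]
contact_force: [0.2, -0.2, -0.8]
opening: 0.453
```

Request:
carry_out(
  motion=[0,0,0,0,0,0,0,0,0,0,0,0,0,0,0,0,0,0,0,0,0,0,0,0,0,0,0,0,0,0,0,0,0,0,0,0],
  hand=0,
  grip_force=30,
)

```text
clock: 3.3
tool_pos: [0.4758, -0.0181, 0.0909]
eef_rot: [0.707, 0.707, 0.0, 0.0]
contact_force: [0.5, -0.7, 4.0]
opening: 0.078
```

Request:
carry_out(
  motion=[0,0,-0.5,0,0,0,0,0,-1.5,0,0,0,0,0,-2.5,0,0,0,0,0,-2.5,0,0,0,0,0,-2,0,0,0,0,0,-1,0,0,0,0,0,0,0,0,0,0,0,0,0,0,0],
)

```text
clock: 4.3
tool_pos: [0.4752, -0.018, 0.1903]
eef_rot: [0.707, 0.707, -0.0, -0.0]
contact_force: [0.7, -0.1, -0.4]
opening: 0.077
```

```bash
cat >> h.py <<'E'
def plane(name,t):
    # rim-top plane, centre and tilt of a held lid, in world
    p=snapshot(name); m=finder.masks_of(p,t)
    if not m: print(name,t,'none'); return p
    W=world(p,m[0]['pixels']); print(name,t,round(m[0]['p'],2),m[0]['extent'],'z pct',np.percentile(W[:,2],[2,10,50,90,98]).round(4),'x',np.percentile(W[:,0],[1,99]).round(4),'y',np.percentile(W[:,1],[1,99]).round(4))
    return p
E
python3 - <<'E'
from h import *
s=monitor.get_state();print(s['tool_pos'],s['eef_rot'],s['opening'],s['contact_force'])
locate('side',['lid_medium']);locate('scene',['lid_medium'])
plane('side','lid_medium'); b=plane('scene','lid_medium')
s=snapshot('side')
cv2.imwrite('pics/d.png',cv2.cvtColor(cv2.resize(s['frame'][120:330,150:430],None,fx=2.5,fy=2.5),4))
E
```

```text
[ 0.47519292 -0.01801377  0.19028539] [ 7.07093070e-01  7.07120336e-01 -3.53852999e-04 -3.09731635e-04] 0.07718101249373992 [ 0.66369965 -0.12437893 -0.36399581]
side lid_medium 0.82 [228.4, 175.4, 285.0, 214.3] top 0.1407 c [ 0.4221 -0.0186] r 0.0518 506
scene lid_medium 0.75 [293.3, 142.3, 342.7, 189.6] top 0.1414 c [ 0.4225 -0.014 ] r 0.0513 289
side lid_medium 0.91 [229.6, 173.9, 287.3, 213.5] z pct [0.1028 0.1049 0.1242 0.1388 0.1405] x [0.3691 0.4688] y [-0.0723  0.0332]
scene lid_medium 0.69 [295.6, 141.5, 342.1, 189.4] z pct [0.0051 0.1014 0.1133 0.1392 0.1418] x [0.3689 0.475 ] y [-0.0519  0.0398]
```

View pics/d.png

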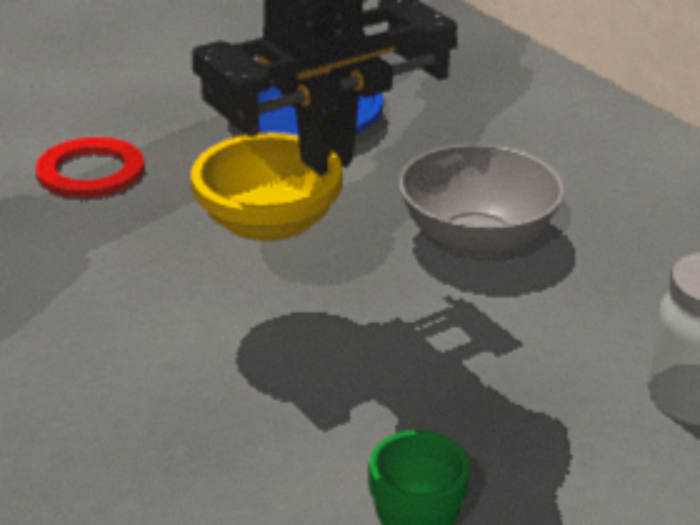

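Yellow is held level. Its rim is at (266,170) in the crop and its depth spread matches no tilt. I will carry it over blue.

Request:
carry_out(
  motion=[2.25,1.7,0,0,0,0,4.5,3.3,0,0,0,0,4.5,3.4,0,0,0,0,4.5,3.4,0,0,0,0,4.5,3.4,0,0,0,0,4.5,3.3,0,0,0,0,2.5,1.7,0,0,0,0,0,0,0,0,0,0],
)

```text
clock: 5.75
tool_pos: [0.6773, 0.2577, 0.1899]
eef_rot: [0.706, 0.708, 0.001, -0.001]
contact_force: [-0.2, -0.6, -0.4]
opening: 0.08
```

Request:
carry_out(
  motion=[0,0,2,0,0,0,0,0,2,0,0,0,0,0,1,0,0,0,0,0,0,0,0,0],
)

```text
clock: 6.25
tool_pos: [0.6767, 0.2537, 0.1392]
eef_rot: [0.707, 0.707, -0.001, -0.0]
contact_force: [-0.2, 0.7, -0.3]
opening: 0.078
```

Run:
```python
from h import *
s=monitor.get_state();print(s['tool_pos'],s['eef_rot'],s['opening'],s['contact_force'])
T=['lid_medium','lid_large']
locate('side',T);locate('scene',T);plane('scene','lid_medium')
s=snapshot('scene')
cv2.imwrite('pics/e.png',cv2.cvtColor(cv2.resize(s['frame'][240:420,200:440],None,fx=3,fy=3),4))
```

```text
[0.67673299 0.25365118 0.1391634 ] [ 7.07275389e-01  7.06936680e-01 -1.35695149e-03 -4.60873491e-04] 0.07772438666062577 [-0.17722744  0.66360885 -0.30289239]
side lid_large 0.77 [240.6, 150.2, 300.9, 179.5] top 0.0286 c [0.6228 0.2519] r 0.0749 321
scene lid_medium 0.62 [286.1, 292.6, 337.7, 355.2] top 0.0927 c [0.6252 0.2578] r 0.0513 325
scene lid_large 0.81 [267.0, 312.2, 346.4, 376.1] top 0.029 c [0.6242 0.2568] r 0.0751 534
scene lid_medium 0.98 [285.7, 294.3, 337.0, 356.1] z pct [0.0508 0.0523 0.0582 0.0901 0.0919] x [0.5772 0.6743] y [0.2231 0.3118]
```

View pics/e.png

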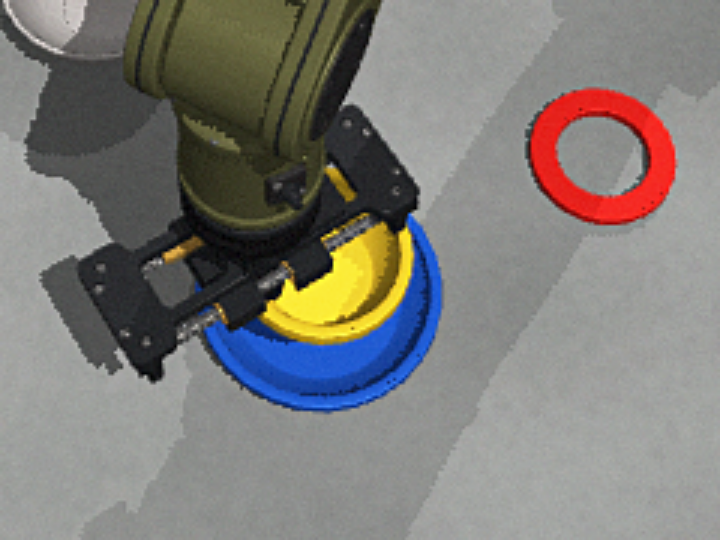

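Yellow, with its centre at about (335,265) in the crop, sits above blue with an axis offset of about 1 mm in the scene camera. I will lower it.

Request:
carry_out(
  motion=[0,0,1.5,0,0,0,0,0,1.3,0,0,0,0,0,0.8,0,0,0,0,0,0.4,0,0,0,0,0,0.2,0,0,0,0,0,0,0,0,0,0,0,0,0,0,0],
)

```text
clock: 7.58
tool_pos: [0.6778, 0.2547, 0.0992]
eef_rot: [0.707, 0.707, 0.0, 0.0]
contact_force: [0.1, -1.6, -0.8]
opening: 0.072
```

Request:
carry_out(
  motion=[0,0,0.1,0,0,0,0,0,0,0,0,0],
)

```text
clock: 7.82
tool_pos: [0.6775, 0.2545, 0.0978]
eef_rot: [0.707, 0.707, 0.0, 0.0]
contact_force: [0.2, -0.3, -1.3]
opening: 0.079
```

Request:
carry_out(
  motion=[0,0,0.1,0,0,0,0,0,0,0,0,0],
)

```text
clock: 8.07
tool_pos: [0.6776, 0.2545, 0.0968]
eef_rot: [0.707, 0.707, 0.0, 0.0]
contact_force: [0.4, 0.4, -1.0]
opening: 0.076
```

Request:
carry_out(
  motion=[0,0,0.1,0,0,0,0,0,0,0,0,0],
)

```text
clock: 8.32
tool_pos: [0.6778, 0.2546, 0.096]
eef_rot: [0.707, 0.707, 0.0, 0.0]
contact_force: [0.5, -1.1, -0.1]
opening: 0.077
```

Request:
carry_out(
  motion=[0,0,0.1,0,0,0,0,0,0,0,0,0],
)

```text
clock: 8.57
tool_pos: [0.678, 0.2545, 0.0951]
eef_rot: [0.707, 0.707, 0.0, 0.0]
contact_force: [1.9, 0.1, 1.6]
opening: 0.077
```

Contact came at the predicted height, so I will release, retract and check.

Request:
carry_out(
  motion=[0,0,0,0,0,0,0,0,0,0,0,0,0,0,0,0,0,0,0,0,0,0,0,0],
  hand=3.0,
)

```text
clock: 9.07
tool_pos: [0.6774, 0.2545, 0.0946]
eef_rot: [0.707, 0.707, -0.0, -0.0]
contact_force: [-0.8, 0.0, -0.2]
opening: 0.34
```

Request:
carry_out(
  motion=[0,0,-1,0,0,0,0,0,-3,0,0,0,0,0,-4,0,0,0,0,0,-4,0,0,0,-5,-4,0,0,0,0,-5,-4,0,0,0,0,-5,-4,0,0,0,0,-5,-4,0,0,0,0],
)

```text
clock: 10.07
tool_pos: [0.5204, 0.0578, 0.2158]
eef_rot: [0.707, 0.707, 0.001, 0.001]
contact_force: [0.5, 0.0, -0.3]
opening: 0.341
```

Request:
carry_out(
  motion=[-5,-3,0,0,0,0,-5,-3,0,0,0,0,-5,-3,0,0,0,0,-5,-3,0,0,0,0,0,0,0,0,0,0,0,0,0,0,0,0],
  hand=8.8,
)

```text
clock: 10.82
tool_pos: [0.4024, -0.1405, 0.2153]
eef_rot: [0.707, 0.707, 0.001, 0.001]
contact_force: [0.4, 1.0, 0.7]
opening: 0.99
```

Run:
```python
from h import *
s=monitor.get_state();print(s['tool_pos'],s['eef_rot'],s['opening'],s['contact_force'])
locate('side');locate('scene')
```

```text
[ 0.4023766  -0.14048517  0.21528661] [0.7071428  0.70706966 0.00090049 0.00086257] 0.9904804727104116 [0.3543162  1.00668735 0.69873539]
side lid_large 0.71 [239.1, 150.5, 297.5, 176.8] top 0.2559 c [ 0.3411 -0.1364] r 0.0182 4
side lid_medium 0.46 [252.1, 148.0, 254.9, 156.3] top 0.0469 c [0.6043 0.2646] r 0.0298 26
side lid_small 0.58 [295.3, 291.4, 339.3, 337.7] top 0.0564 c [ 0.3874 -0.2611] r 0.0293 385
side jar 0.64 [411.3, 220.1, 456.1, 291.6] top 0.1074 c [ 0.6381 -0.268 ] r 0.0271 462
scene lid_large 0.75 [262.7, 296.1, 346.8, 375.6] top 0.036 c [0.6252 0.2569] r 0.0551 70
scene lid_medium 0.73 [273.3, 303.5, 335.1, 362.7] top 0.047 c [0.6253 0.2571] r 0.0518 683
scene lid_small 0.49 [258.6, 114.3, 286.1, 131.3] top 0.0562 c [ 0.3877 -0.257 ] r 0.0289 35
scene jar 0.78 [155.3, 131.8, 199.4, 177.0] top 0.1084 c [ 0.6403 -0.2637] r 0.0263 349
scene jar 0.23 [257.4, 112.5, 284.9, 130.8] top 0.0567 c [ 0.3869 -0.258 ] r 0.0295 28
```

Yellow is seated, with the axes about 1 mm apart and its rim at about 0.044 m. Next is green.

Request:
carry_out(
  motion=[-4,-0.5,0,0,0,0,-4,-0.5,0,0,0,0,-3.9,-0.5,2,0,0,0,0,0,3,0,0,0,0,0,2,0,0,0,0,0,0,0,0,0,0,0,0,0,0,0],
)

```text
clock: 12.2
tool_pos: [0.3866, -0.2596, 0.1452]
eef_rot: [0.707, 0.707, 0.0, 0.0]
contact_force: [-0.2, -0.4, -0.1]
opening: 1.001
```

Run:
```python
from h import *
s=monitor.get_state();print(s['tool_pos'],s['eef_rot'],s['opening'])
locate('side',['lid_small'])
s=snapshot('side'); cv2.imwrite('pics/f.png',cv2.cvtColor(cv2.resize(s['frame'][230:370,230:430],None,fx=3,fy=3),4))
```

```text
[ 0.38662744 -0.2596375   0.14522059] [7.06988895e-01 7.07224587e-01 1.23199553e-04 2.66990368e-04] 1.0006167974239215
side lid_small 0.74 [295.8, 293.2, 338.2, 338.2] top 0.0563 c [ 0.3874 -0.261 ] r 0.0293 390
side lid_small 0.54 [411.3, 220.1, 455.3, 292.3] top 0.1075 c [ 0.6386 -0.2679] r 0.0267 476
```

View pics/f.png

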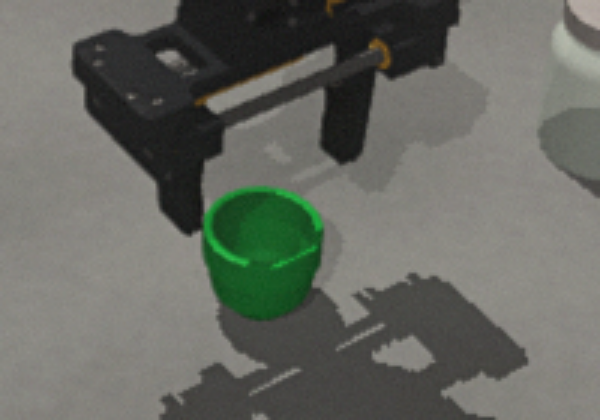

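The fingers, at about (180,215) and (343,150) in the crop, straddle the green lid at (263,235). I will descend and grip.

Request:
carry_out(
  motion=[0,0,2,0,0,0,0,0,1.5,0,0,0,0,0,0.6,0,0,0,0,0,0,0,0,0,0,0,0,0,0,0],
)

```text
clock: 12.98
tool_pos: [0.3866, -0.2598, 0.1043]
eef_rot: [0.707, 0.707, 0.0, 0.0]
contact_force: [0.2, -0.0, 0.7]
opening: 1.001
```

Request:
carry_out(
  motion=[0,0,0,0,0,0,0,0,0,0,0,0,0,0,0,0,0,0,0,0,0,0,0,0],
  hand=5.5,
  grip_force=15,
)

```text
clock: 13.48
tool_pos: [0.3865, -0.2598, 0.1039]
eef_rot: [0.707, 0.707, 0.0, 0.0]
contact_force: [0.7, 0.3, 2.9]
opening: 0.71
```

Request:
carry_out(
  motion=[0,0,-0.5,0,0,0,0,0,-1.5,0,0,0,0,0,-2.5,0,0,0,0,0,-3,0,0,0,0,0,-3,0,0,0,0,0,-1.5,0,0,0,0,0,0,0,0,0,0,0,0,0,0,0],
)

```text
clock: 14.48
tool_pos: [0.3859, -0.2596, 0.2232]
eef_rot: [0.707, 0.707, -0.0, -0.001]
contact_force: [0.2, 0.2, -0.3]
opening: 0.713
```

Run:
```python
from h import *
s=monitor.get_state();print(s['tool_pos'],s['eef_rot'],s['opening'])
locate('side',['lid_small']);plane('side','lid_small')
s=snapshot('side'); cv2.imwrite('pics/g.png',cv2.cvtColor(cv2.resize(s['frame'][180:320,230:430],None,fx=3,fy=3),4))
```

```text
[ 0.3858934  -0.25957886  0.22323315] [ 7.07132575e-01  7.07080779e-01 -2.04681050e-04 -5.01188636e-04] 0.7129593630117536
side lid_small 0.62 [298.8, 236.3, 341.3, 277.9] top 0.175 c [ 0.3847 -0.2611] r 0.0291 326
side lid_small 0.83 [300.0, 235.8, 339.9, 279.3] z pct [0.124  0.1391 0.1586 0.1736 0.1751] x [0.3548 0.4581] y [-0.2915 -0.1356]
```

View pics/g.png

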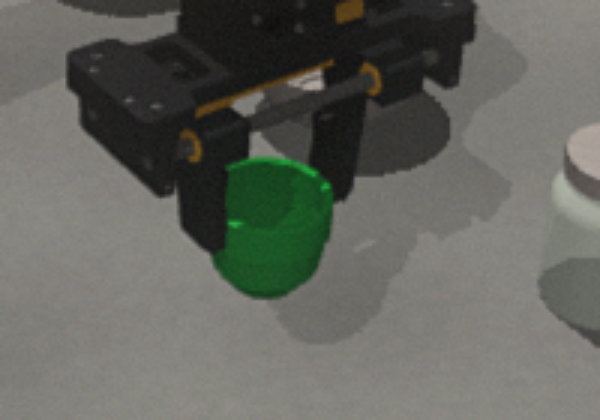

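Green is held level by both fingers (crop centre about (275,225)). I will carry it to the stack.

Request:
carry_out(
  motion=[2.5,1.2,0,0,0,0,5,2.4,0,0,0,0,5,2.4,0,0,0,0,5,2.4,0,0,0,0,5,2.4,0,0,0,0,5,2.4,0,0,0,0,5,2.4,0,0,0,0,5,2.4,0,0,0,0],
)

```text
clock: 15.72
tool_pos: [0.5667, 0.117, 0.2233]
eef_rot: [0.707, 0.707, -0.0, -0.0]
contact_force: [1.0, -0.0, -0.5]
opening: 0.71
```

Request:
carry_out(
  motion=[5,2.4,0,0,0,0,5,2.0,0,0,0,0,4,1.5,0,0,0,0,0,0,3,0,0,0,0,0,2,0,0,0,0,0,0,0,0,0,0,0,0,0,0,0],
)

```text
clock: 16.6
tool_pos: [0.6259, 0.2547, 0.1743]
eef_rot: [0.708, 0.707, 0.0, 0.0]
contact_force: [1.0, 0.5, -0.2]
opening: 0.709
```

Run:
```python
from h import *
s=monitor.get_state();print(s['tool_pos'],s['eef_rot'],s['opening'])
T=['lid_small','lid_medium','lid_large']
locate('side',T);s=locate('scene',T)
plane('scene','lid_small')
cv2.imwrite('pics/i.png',cv2.cvtColor(cv2.resize(s['frame'][240:420,200:440],None,fx=3,fy=3),4))
```

```text
[0.62585068 0.25466797 0.1743255 ] [7.07505758e-01 7.06707439e-01 3.29524135e-04 2.97908852e-04] 0.7093207890539962
side lid_small 0.92 [257.9, 118.5, 284.7, 144.9] top 0.1263 c [0.6244 0.2528] r 0.0295 136
side lid_medium 0.77 [251.0, 142.5, 292.9, 170.8] top 0.0468 c [0.6246 0.253 ] r 0.0517 264
side lid_large 0.56 [239.0, 149.4, 300.8, 179.7] top 0.0293 c [0.6233 0.2527] r 0.0754 298
scene lid_small 0.75 [295.3, 300.8, 328.8, 336.9] top 0.1276 c [0.6249 0.2565] r 0.0289 133
scene lid_medium 0.84 [278.4, 317.1, 333.5, 364.1] top 0.0473 c [0.6257 0.2585] r 0.0508 373
scene lid_large 0.63 [263.6, 299.3, 350.2, 375.8] top 0.0347 c [0.6249 0.2561] r 0.0752 75
scene lid_small 0.74 [290.9, 301.7, 329.1, 337.1] z pct [0.0626 0.0739 0.1062 0.1253 0.2054] x [0.5964 0.6576] y [0.1875 0.287 ]
```

View pics/i.png

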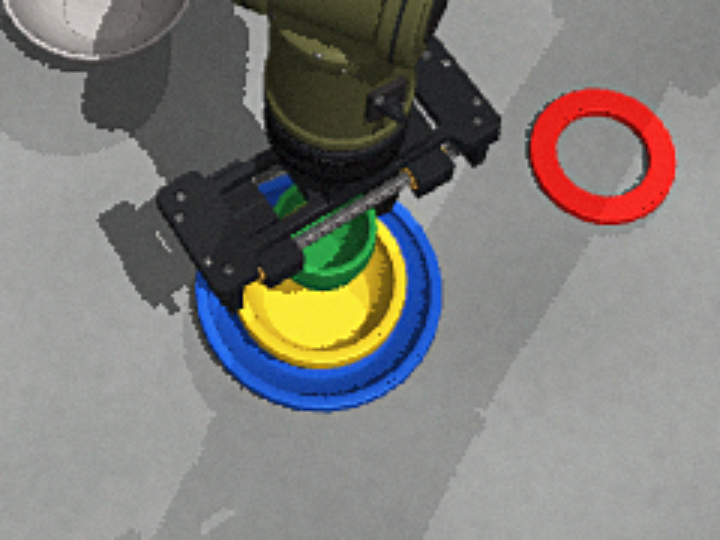

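Green, at about (325,235) in the crop, is within about 1 mm of yellow's axis in both cameras. The resting TCP height should be 0.112, so I will lower 57 mm and then creep.

Request:
carry_out(
  motion=[0,0,2,0,0,0,0,0,2,0,0,0,0,0,1,0,0,0,0,0,0.5,0,0,0,0,0,0.3,0,0,0,0,0,0,0,0,0,0,0,0,0,0,0],
)

```text
clock: 17.98
tool_pos: [0.6257, 0.2554, 0.1163]
eef_rot: [0.707, 0.707, 0.0, 0.0]
contact_force: [-0.1, -0.1, -0.2]
opening: 0.711
```

Request:
carry_out(
  motion=[0,0,0.2,0,0,0,0,0,0,0,0,0],
)

```text
clock: 18.23
tool_pos: [0.6253, 0.2553, 0.1138]
eef_rot: [0.707, 0.707, 0.0, 0.0]
contact_force: [0.0, 0.1, -1.2]
opening: 0.708
```

Request:
carry_out(
  motion=[0,0,0.1,0,0,0,0,0,0,0,0,0],
)

```text
clock: 18.48
tool_pos: [0.6253, 0.2553, 0.1126]
eef_rot: [0.707, 0.707, -0.0, 0.0]
contact_force: [-0.7, 0.2, -1.2]
opening: 0.712
```

Request:
carry_out(
  motion=[0,0,0.1,0,0,0,0,0,0,0,0,0],
)

```text
clock: 18.73
tool_pos: [0.6254, 0.2554, 0.112]
eef_rot: [0.707, 0.707, 0.0, 0.0]
contact_force: [-0.0, 0.2, 2.3]
opening: 0.707
```

Request:
carry_out(
  motion=[0,0,0,0,0,0,0,0,0,0,0,0,0,0,0,0,0,0,0,0,0,0,0,0],
  hand=7.6,
)

```text
clock: 19.23
tool_pos: [0.6254, 0.2553, 0.1117]
eef_rot: [0.707, 0.707, 0.0, -0.0]
contact_force: [-0.1, -0.1, 0.2]
opening: 0.862
```

Request:
carry_out(
  motion=[0,0,-1,0,0,0,0,0,-3,0,0,0,0,0,-4,0,0,0,0,0,-4,0,0,0,-5,-1,0,0,0,0,-5,-1,0,0,0,0,-5,-1,0,0,0,0,-5,-1,0,0,0,0],
)

```text
clock: 20.23
tool_pos: [0.5852, 0.0537, 0.2327]
eef_rot: [0.707, 0.707, 0.001, 0.001]
contact_force: [1.5, -0.8, -0.7]
opening: 0.867
```

Request:
carry_out(
  motion=[-5,0,0,0,0,0,-3,0,0,0,0,0,0,0,0,0,0,0,0,0,0,0,0,0],
)

```text
clock: 20.72
tool_pos: [0.5856, -0.0231, 0.2322]
eef_rot: [0.707, 0.708, 0.001, -0.0]
contact_force: [-0.3, 0.3, -0.3]
opening: 0.863
```

Run:
```python
from h import *
s=monitor.get_state();print(s['tool_pos'],s['opening'],s['contact_force'])
locate('side');s=locate('scene')
cv2.imwrite('pics/j.png',cv2.cvtColor(cv2.resize(s['frame'][240:420,200:440],None,fx=3,fy=3),4))
```

```text
[ 0.58559394 -0.02308478  0.23223584] 0.8629595235179917 [-0.26185672  0.31502905 -0.33900059]
side lid_medium 0.66 [251.6, 146.2, 295.0, 170.9] top 0.0473 c [0.6243 0.2533] r 0.0513 198
side lid_small 0.67 [256.2, 140.1, 283.8, 161.1] top 0.0645 c [0.6243 0.2535] r 0.0294 136
side jar 0.75 [410.2, 219.9, 457.1, 292.6] top 0.1074 c [ 0.6389 -0.2675] r 0.0272 479
scene lid_large 0.85 [262.1, 299.8, 346.7, 377.2] top 0.0294 c [0.6241 0.2563] r 0.0755 934
scene lid_medium 0.95 [273.6, 304.7, 335.1, 364.8] top 0.0476 c [0.6252 0.2571] r 0.0517 619
scene lid_small 0.92 [290.7, 311.3, 325.9, 349.2] top 0.0649 c [0.6241 0.256 ] r 0.0293 267
scene jar 0.76 [155.2, 131.8, 196.9, 180.0] top 0.1086 c [ 0.6398 -0.2634] r 0.0261 354
```

View pics/j.png

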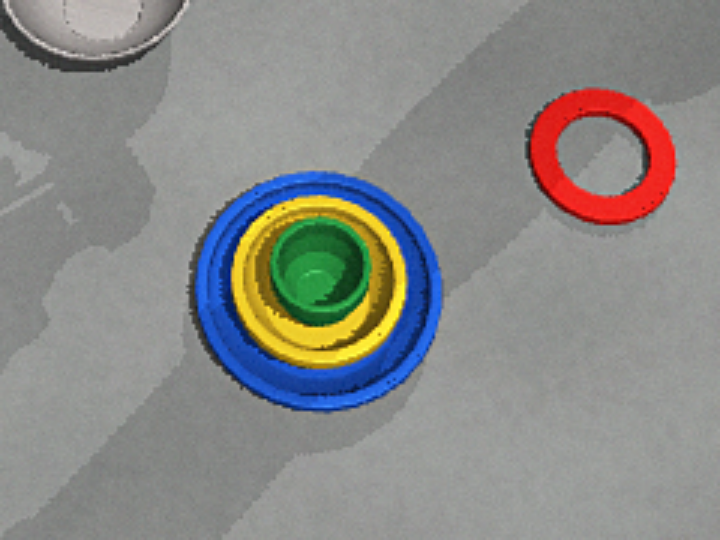

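The stack is concentric, with green at (320,272), yellow at (320,282) and blue at (318,291) in the crop. The rim steps are about 18 and 17 mm, as they should be.

```bash
python3 -c "
from plant import workorder; print(workorder.finish_job())"
```

```text
the job is handed in; nothing more can be done
None
```

The three lids are stacked and the job is handed in at about 21 s on the robot's clock; no verdict is reported. I pinched the yellow lid by its rim and lowered it into the blue one, then gripped the green lid across its rim and lowered it into the yellow one. Both lids were let go only after the wrist force showed contact, at the predicted heights.

- **Centring:** in the last scene picture the three lid axes lie within about 1.5 mm of each other. The side camera agreed for yellow and green.
- **Seating:** the rim steps are about 18 mm from blue to yellow and 17 mm from yellow to green, against 18 mm expected for each. The stack looks level, but I did not measure its tilt.
- **Jar and gripper:** the jar's position is unchanged to within a few millimetres of measuring noise. The gripper stands well clear.
- **Failed or disagreeing checks:** the side camera did not find the blue lid in the last check. The two cameras disagree by about 3 mm in y, which is roughly the calibration error.

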